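# Draw out the graver tray at the stone-setter's bench

### The arm

A 6-joint arm with a two-finger parallel gripper is mounted at the origin on the work surface. World frame = base frame: x ahead of the robot, y to its left, z up, the work surface at z = 0. Lengths are in mm, angles in rad, forces in N, time in s.
With the tool pointing down it reaches from about 275 to 750 mm from the base axis. Payload 10.2 kg.
Tool frame: the origin (TCP) lies at the very end of the fingers, on their centre line; the grasp point (between the pads) lies 19 mm behind it; x points along the fingers, y is the direction in which the jaws open and shut, and the axes are right-handed (so a half turn about x gives the same grasp; the last joint's range is limited). The gripper opens to 85 mm and grips with 20 to 120 N. Pads are 22 mm wide; open, the fingers measure 114 mm over their backs; the gripper's body (76 mm by 85 mm) begins 54 mm behind the grasp point. The pads swing forward as they close: fully open they stand 13 mm farther back than shut.
Start: joints at [1.072, 0.313, 1.498, -0, 1.331, -0.223], TCP at [142.979, 505.161, 231.294] pointing down, gripper open.
Joint ranges: [-2.94, 2.94], [-0.97, 2.17], [0.19, 2.56], [-1.23, 4.37], [0.02, 3.11], [-2.88, 2.88]. Speed limits (rad/s): [2.39, 2.39, 3.01, 3.14, 3.14, 3.14].

### API

Orientations are given as a unit quaternion [w, x, y, z].
In Python, from rig import ctrl, viewer, finish_job gives the robot as it stands.
- The arm moves only by the tool carry_out, never from a script. Its argument "targets" is a list of rows, each an object of numbers: "x", "y", "z": the shift along the world's x, y, z in m; "ax", "ay", "az": the turn, a rotation vector about the world's x, y, z in rad; "hand": the opening, from -1 (shut) to 1 (fully open). A call has 1 to 5 rows; each row is the pose to reach, as a shift and turn from the pose commanded when the call began; what a row does not reach only later rows make up. A row lasts 1/8 s, in which the tool goes at most 62.5 mm and 10.7 degrees, less where a joint would pass 70% of its speed; a pose out of reach is approached as far as the arm can. A call with a gripper value outside its range is refused whole. The fingers move at their own pace and stop on an object; "grip_force" is the grip in N (left out, the last holds). Time passes only in rows, so rows that repeat a pose let the fingers close. It gives the time, the measured TCP pose, the force and the opening at its end, in the units of the state.
- ctrl.sense(): the state, without advancing time (a new reading comes with each control period).
- viewer.capture(name): name is "scene" or "top" or "wrist"; returns the picture (480x640x3 uint8, blue, green, red); there is no depth.
- viewer.camera_info(name): a dict with "fx", "fy", "cx", "cy" (pixels), "R" (3x3) and "t" (3): a world point X has camera coordinates R X + t. Camera axes: x right, y down, z forward; pixel columns grow to the right and rows downward; lengths in mm; the calibration is good to about 2 mm. A picture is of the moment at which its call begins: read the wrist's pose just before it. camera_info takes no time and is no camera call; for the wrist camera it gives the pose at the moment of the call.
- finish_job(): hands the job in, once; it reports no verdict.
The state is a dict: "time_s": time; "joints": joint angles; "dq": joint speeds; "tau": joint torques, N m; "eef_pos": TCP position; "ee_rot": TCP orientation; "force": force on the tool from outside, world axes, zero at the start; "wrist_torque": the same for the moment, N m; "grip_width": opening from 0.0 (shut) to 1.0 (fully open).
Only numpy, scipy, OpenCV 4.12 (cv2) and the standard library are available. Lean on these libraries where they do the work, as an engineer would, in place of code of your own. Each camera call takes 0.05 s, during which the arm holds its last target. There are 200 camera calls.

### The job

The setter needs the graver with the round wooden handle that lies in one of the three trays of the low case. Push the round black pot of burs aside along the bench, upright and without lifting it, so that no tray or case bumps it, then hook a fingertip behind the lip of the tray that holds the graver (do not pinch the lip or press on the tray's front) and draw that tray out to its stop. Leave the graver lying in it, and the other two trays and the things beside the case as they are.

Things in the scene. Friction and masses are not known exactly. Their poses are not given: they have to be found in the camera images.
- case: Low dark-wood tray case fixed on the bench, 348 mm wide (y), 175 deep, 58 high, clear acrylic cover through which the contents are seen. Origin: bench level, middle of its front opening; the case lies on its +x side, its trays draw out to its -x (towards the robot), +y is the left side seen from the robot. Bays centred at y = +112, 0, -112 mm.
- graver: Loose engraver's tool, 95 mm long, lying along the case's x in one of the three trays: round wooden mushroom handle 32 mm across (end nearest the robot), brass ferrule, thin steel blade. 45 g. Origin: middle of its length, at its underside. It lies inside the tray that is wanted.
- bur_block: Loose pale wooden block 36 x 64 x 18 mm with two rows of short steel burs standing in it (36 mm high in all), in another tray. Origin: centre of its underside.
- gem_tin: Loose round aluminium tin 51 mm across, 21 mm high, in the remaining tray. Origin: centre of its underside.
- bur_pot: Loose round black plastic pot, 44 mm across, 36 mm high, full of steel burs that stand up to about 55 mm above the bench; 0.11 to 0.22 kg, sliding friction on the bench 0.45 to 0.75. It stands on the bench 20 to 65 mm in front of the front of the tray that holds the graver, in that tray's way. Origin: centre of its underside.
- square_cup: Bystander: clear square cup of burs, 36 x 36 mm, 42 mm high (burs to 56 mm), on the bench beside the case. Origin: centre of its underside.
- dish: Bystander: small brass dish of stones, 52 mm across, 9 mm high, on the bench. Origin: centre of its underside.
- ring_clamp: Bystander: wooden ring clamp lying on the bench, 150 mm long, 30 mm wide, 26 mm high. Origin: centre of its underside, x along its length.
- tray_left (a joint): How far the left tray is drawn out, m: 0 fully home, 0.130 at its stop. It runs along the case's x on stiff wooden runners (about 2 N to move, stays where it is left); it starts 0 to 12 mm out.
- lip_left (a point): Middle of the top edge of the inner face (the face to hook) of the left tray's lip, 40 mm above the bench; moves with the tray, axes as the case's. Lip with front: 13 mm thick, on its -x side. On its +x side an open finger well: 36 mm to the tray's inner wall (48 mm high), 86 mm wide between 19 mm high cheeks, its floor 11 mm above the bench. Tray home: 36 mm in front of the case.
- bay_left (a point): Point on the felt floor of the left tray, 12 mm above the bench, 106 mm behind its lip, where the tray's contents lie; moves with the tray. The tray compartment is 86 mm wide and about 140 mm long.
- front_left: Dark-wood applied front of the left tray (6 x 104 x 32 mm, its upper edge 38 mm above the bench) with a brass card frame: the outer face of the lip, facing the robot. It moves with the tray. Its origin coincides with the case's front opening at bench level in the middle of that bay when the tray is home.
- tray_middle (a joint): How far the middle tray is drawn out, m: 0 fully home, 0.130 at its stop. It runs along the case's x on stiff wooden runners (about 2 N to move, stays where it is left); it starts 0 to 12 mm out.
- lip_middle (a point): Middle of the top edge of the inner face (the face to hook) of the middle tray's lip, 40 mm above the bench; moves with the tray, axes as the case's. Lip with front: 13 mm thick, on its -x side. On its +x side an open finger well: 36 mm to the tray's inner wall (48 mm high), 86 mm wide between 19 mm high cheeks, its floor 11 mm above the bench. Tray home: 36 mm in front of the case.
- bay_middle (a point): Point on the felt floor of the middle tray, 12 mm above the bench, 106 mm behind its lip, where the tray's contents lie; moves with the tray. The tray compartment is 86 mm wide and about 140 mm long.
- front_middle: Dark-wood applied front of the middle tray (6 x 104 x 32 mm, its upper edge 38 mm above the bench) with a brass card frame: the outer face of the lip, facing the robot. It moves with the tray. Its origin coincides with the case's front opening at bench level in the middle of that bay when the tray is home.
- tray_right (a joint): How far the right tray is drawn out, m: 0 fully home, 0.130 at its stop. It runs along the case's x on stiff wooden runners (about 2 N to move, stays where it is left); it starts 0 to 12 mm out.
- lip_right (a point): Middle of the top edge of the inner face (the face to hook) of the right tray's lip, 40 mm above the bench; moves with the tray, axes as the case's. Lip with front: 13 mm thick, on its -x side. On its +x side an open finger well: 36 mm to the tray's inner wall (48 mm high), 86 mm wide between 19 mm high cheeks, its floor 11 mm above the bench. Tray home: 36 mm in front of the case.
- bay_right (a point): Point on the felt floor of the right tray, 12 mm above the bench, 106 mm behind its lip, where the tray's contents lie; moves with the tray. The tray compartment is 86 mm wide and about 140 mm long.
- front_right: Dark-wood applied front of the right tray (6 x 104 x 32 mm, its upper edge 38 mm above the bench) with a brass card frame: the outer face of the lip, facing the robot. It moves with the tray. Its origin coincides with the case's front opening at bench level in the middle of that bay when the tray is home.

How it is judged:
By the outcome, as a careful person would: the job done as asked, in the order asked, and still so for the second after the job is handed in, with the robot touching nothing.
It also fails if it takes over 45 s, if anything falls off the work surface, if the arm or the gripper's body presses on something with over 40 N, if the wrist force passes 120 N, or if a joint passes its speed limit or range.

## Working session

There is one attempt and no reset: what is moved stays moved. The work goes in short steps, Python scripts to look and compute and a tool call to move; the robot and the scene stay as the last step left them, time stands still between calls to the robot, and variables do not carry over. Pictures are saved under pics/ and viewed, about 8 in all and at most 12, crops included, and the job is handed in when it is done.

Besides the shell and the picture viewer there is one more tool, called after "Emit:" as name(argument=value, ...), one argument or row to a line, values as JSON. carry_out: Moves the arm, as the interface text tells. Its arguments: {"type":"object","properties":{"targets":{"type":"array"},"grip_force":{"type":"number"}},"required":["targets"]}

```bash
mkdir -p pics; ls; python3 - <<'E'
from rig import ctrl, viewer
import cv2
print(ctrl.sense())
for n in("top","scene"):
    i=viewer.camera_info(n);print(n,i)
    cv2.imwrite(f"pics/{n}0.png",viewer.capture(n))
E
```

```text
pics
{'time_s': 0.0, 'joints': array([ 1.07161389e+00,  3.13457764e-01,  1.49844961e+00,  2.00014005e-05,
        1.33101822e+00, -2.23367423e-01]), 'dq': array([ 1.01513265e-03, -2.00615582e-04, -1.08204022e-05,  1.44556683e-03,
       -8.31205252e-04,  2.60676507e-04]), 'tau': array([-1.42454319e-03, -4.12261641e+01, -2.59737897e+01, -2.20881307e-04,
        4.14822440e-03,  1.46281604e-05]), 'eef_pos': array([142.83419892, 504.92107228, 230.72639661]), 'ee_rot': array([ 0.70021999,  0.09676976,  0.700566  , -0.09764659]), 'force': array([ 0.59212592, -0.37463484, -0.46821199]), 'wrist_torque': array([0.04699894, 0.00480559, 0.03957112]), 'grip_width': 1.0001864052132168}
top {'fx': 568.8660841834295, 'fy': 568.8660841834295, 'cx': 314.43792740064794, 'cy': 247.11766930958362, 'R': array([[-0.01890606, -0.9997833 , -0.00871253],
       [-0.99694909,  0.01951107, -0.07557665],
       [ 0.07573027,  0.00725709, -0.99710193]]), 't': array([  27.56109336,  649.24908198, 1241.91221709])}
scene {'fx': 452.42794505027456, 'fy': 452.42794505027456, 'cx': 319.5747267945847, 'cy': 246.36533142603042, 'R': array([[ 6.25178233e-01,  7.80481909e-01, -4.09643977e-04],
       [ 5.95367715e-01, -4.77238113e-01, -6.46359859e-01],
       [-5.04667674e-01,  4.03846226e-01, -7.63032611e-01]]), 't': array([-413.1441556 , -334.17125232, 1153.81869818])}
```

View pics/top0.png

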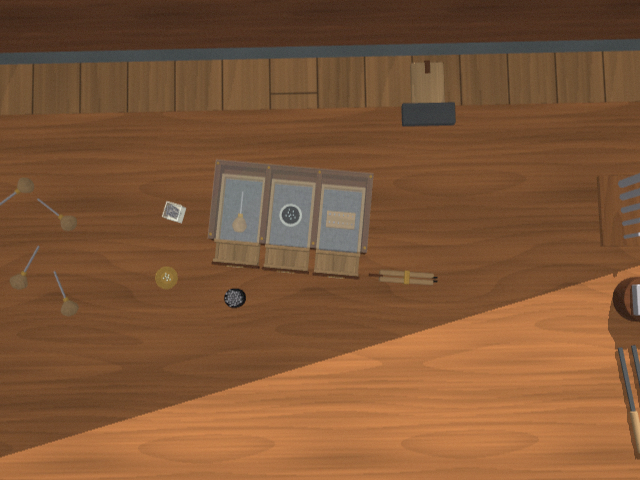

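View pics/scene0.png

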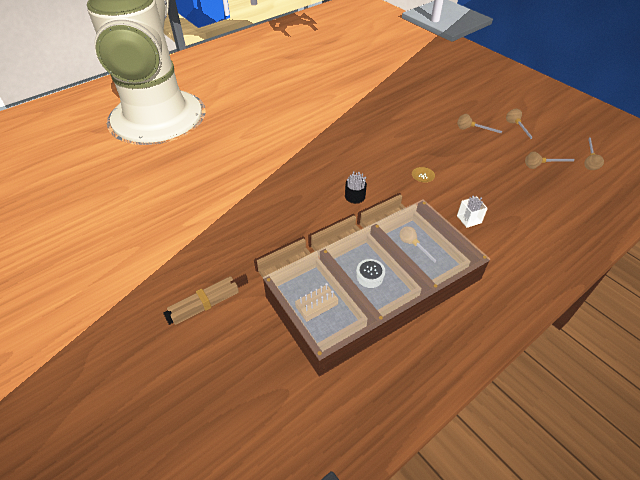

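The graver is in the left tray (top view ~(239,215)). The pot is at (235,298), the dish at (166,277), the cup at (174,212) and the clamp at (405,277). I'll zoom in for exact pixels.

```bash
cat > h.py <<'E'
import numpy as np
from rig import ctrl, viewer
import cv2
def ray(n,u,v,z,i=None):
    i=i or viewer.camera_info(n); R=np.array(i["R"]);t=np.array(i["t"])
    d=R.T@np.array([(u-i["cx"])/i["fx"],(v-i["cy"])/i["fy"],1]); c=-R.T@t
    return c+d*(z-c[2])/d[2]
def proj(n,X,i=None):
    i=i or viewer.camera_info(n); p=np.array(i["R"])@np.array(X,float)+i["t"]
    return np.array([i["fx"]*p[0]/p[2]+i["cx"],i["fy"]*p[1]/p[2]+i["cy"]])
E
python3 - <<'E'
from h import *
im=cv2.imread("pics/top0.png")
c=cv2.resize(im[150:320,150:390],None,fx=3.3,fy=3.3,interpolation=cv2.INTER_CUBIC)
cv2.imwrite("pics/top0c.png",cv2.convertScaleAbs(c,alpha=1.5,beta=10))
np.set_printoptions(precision=1,suppress=True)
for n,u,v,z in[("top",235,298,45),("top",166,277,5),("top",174,212,45),("top",239,215,25),("scene",356,196,15),("scene",423,175,5)]:
    print(n,u,v,ray(n,u,v,z))
E
```

```text
top 235 298 [540.4 190.1  45. ]
top 166 277 [590.1 351.5   5. ]
top 174 212 [731.8 323.2  45. ]
top 239 215 [725.  182.5  25. ]
scene 356 196 [550.5 185.3  15. ]
scene 423 175 [585.2 352.6   5. ]
```

View pics/top0c.png

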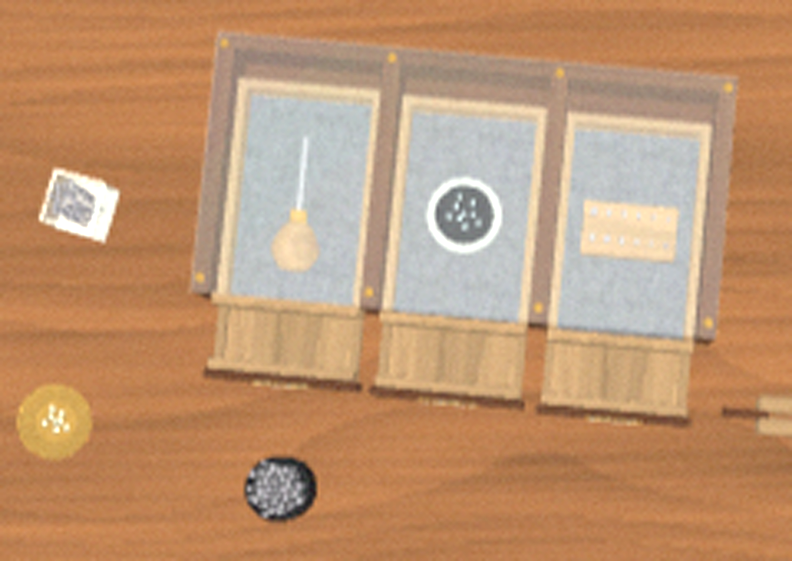

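```bash
python3 - <<'E'
from h import *
np.set_printoptions(precision=1,suppress=True)
f=lambda a,b,z:ray("top",150+(a+.5)/3.3-.5,150+(b+.5)/3.3-.5,z)
C={k:f(*p,58) for k,p in dict(bl=(220,33),br=(737,78),fl=(192,292),fr=(714,340)).items()}
for k in C:print(k,C[k])
fr=C['fr']-C['fl'];print(np.hypot(*fr[:2]),np.hypot(*(C['bl']-C['fl'])[:2]),np.hypot(*(C['br']-C['fr'])[:2]))
for a,b in(('fl','fr'),('bl','br'),('fl','bl'),('fr','br')):
    d=C[b]-C[a];print(a,b,np.degrees(np.arctan2(d[1],d[0])))
th=np.mean([np.arctan2(*(C['fr']-C['fl'])[1::-1])+np.pi/2,np.arctan2(*(C['br']-C['bl'])[1::-1])+np.pi/2,np.arctan2(*(C['br']-C['fr'])[1::-1]),np.arctan2(*(C['bl']-C['fl'])[1::-1])])
X=np.array([np.cos(th),np.sin(th)]);Y=np.array([-X[1],X[0]])
ctr=sum(C.values())[:2]/4; O=ctr-X*87.5
print("th",np.degrees(th),"O",O)
loc=lambda p:np.array([(p[:2]-O)@X,(p[:2]-O)@Y])
for n,p in dict(LfL=(206,376,38),LfR=(361,387,38),MfL=(371,391,38),MfR=(523,405,38),RfL=(538,409,38),RfR=(688,420,38),Lin=(285,363,40),wall=(290,305,48),gr=(294,245,25),pot=(280,489,50),potb=(280,485,36),dish=(55,422,5),cup=(79,205,45)).items():
    w=f(*p);print(n,w[:2],loc(w))
w=ray("scene",356,196,15);print("pot sc",loc(w))
E
```

```text
bl [844.  226.7  58. ]
br [ 806.6 -116.3   58. ]
fl [671.2 246.2  58. ]
fr [632.9 -96.6  58. ]
344.88437702332885 173.85606260458005 174.79650487455345
fl fr -96.38815623620302
bl br -96.23200118845031
fl bl -6.43465437090288
fr br -6.475323053873743
th -6.382533712357487 O [651.7  74.7]
LfL [616.7 241. ] [-53.3 161.3]
LfR [607.4 137.6] [-51.1  57.5]
MfL [604.6 131. ] [-53.1  50.6]
MfR [593.3  29.9] [-53.1 -51.1]
RfL [590.4  19.9] [-54.8 -61.3]
RfR [581.2 -79.6] [ -52.9 -161.2]
Lin [624.2 187.9] [-39.9 109.4]
wall [662.3 183.1] [ -1.6 108.8]
gr [705.  183.3] [ 40.9 113.8]
pot [540.8 190.4] [-123.1  102.6]
potb [543.3 192.5] [-120.8  105. ]
dish [588.9 350.8] [-93.1 267.4]
cup [732.4 324.1] [ 52.4 256.8]
pot sc [-112.9   98.7]
```

```bash
python3 - <<'E'
from h import *
from scipy.spatial.transform import Rotation as Ro
s=ctrl.sense();q=s["ee_rot"];R=Ro.from_quat(np.r_[q[1:],q[0]]).as_matrix();print(R.round(3),np.degrees(np.arctan2(R[1,1],R[0,1])))
E
```

```text
[[-0.001  0.272  0.962]
 [-0.001  0.962 -0.272]
 [-1.    -0.001 -0.   ]] 74.1973903005374
```

Emit:
carry_out(
  targets=[
    {"x": 0.406,"y": -0.256,"z": -0.05,"az": -1.407,"hand": -0.3},
    {"x": 0.406,"y": -0.256,"z": -0.05,"az": -1.407,"hand": -0.3},
    {"x": 0.406,"y": -0.256,"z": -0.05,"az": -1.407,"hand": -0.3},
    {"x": 0.406,"y": -0.256,"z": -0.05,"az": -1.407,"hand": -0.3},
    {"x": 0.406,"y": -0.256,"z": -0.05,"az": -1.407,"hand": -0.3},
  ],
)

```text
invalid input at $.targets[0]: expected keys x, y, z, ax, ay, az, hand
```

Emit:
carry_out(
  targets=[
    {"x": 0.406,"y": -0.256,"z": -0.05,"ax": 0,"ay": 0,"az": -1.407,"hand": -0.3},
    {"x": 0.406,"y": -0.256,"z": -0.05,"ax": 0,"ay": 0,"az": -1.407,"hand": -0.3},
    {"x": 0.406,"y": -0.256,"z": -0.05,"ax": 0,"ay": 0,"az": -1.407,"hand": -0.3},
    {"x": 0.406,"y": -0.256,"z": -0.05,"ax": 0,"ay": 0,"az": -1.407,"hand": -0.3},
    {"x": 0.406,"y": -0.256,"z": -0.05,"ax": 0,"ay": 0,"az": -1.407,"hand": -0.3},
  ],
)

```text
time_s: 0.72
eef_pos: [407.3, 338.0, 198.6]
ee_rot: [0.58, 0.405, 0.58, -0.405]
force: [0.1, 1.4, -0.2]
grip_width: 0.349
```

Emit:
carry_out(
  targets=[
    {"x": 0.142,"y": -0.089,"z": -0.02,"ax": 0,"ay": 0,"az": -0.464,"hand": -0.3},
    {"x": 0.142,"y": -0.089,"z": -0.02,"ax": 0,"ay": 0,"az": -0.464,"hand": -0.3},
    {"x": 0.142,"y": -0.089,"z": -0.02,"ax": 0,"ay": 0,"az": -0.464,"hand": -0.3},
    {"x": 0.142,"y": -0.089,"z": -0.02,"ax": 0,"ay": 0,"az": -0.464,"hand": -0.3},
  ],
)

```text
time_s: 1.23
eef_pos: [549.4, 248.3, 177.5]
ee_rot: [-0.471, -0.526, -0.472, 0.527]
force: [-0.3, 0.2, -0.3]
grip_width: 0.35
```

```bash
cat >> h.py <<'E'
from scipy.spatial.transform import Rotation as Ro
np.set_printoptions(precision=1,suppress=True)
th=np.radians(-6.4);X=np.array([np.cos(th),np.sin(th)]);Y=np.array([-X[1],X[0]]);O=np.array([651.7,74.7])
loc=lambda p:np.array([(np.array(p)[:2]-O)@X,(np.array(p)[:2]-O)@Y])
wor=lambda a,b:O+a*X+b*Y
def st():
    s=ctrl.sense();q=s["ee_rot"];R=Ro.from_quat(np.r_[q[1:],q[0]]).as_matrix()
    print(s["time_s"],"pos",s["eef_pos"],"loc",loc(s["eef_pos"]),"yaw",np.degrees(np.arctan2(R[1,1],R[0,1])),"F",s["force"],"g",s["grip_width"])
    return s
E
python3 - <<'E'
from h import *
st(); cv2.imwrite("pics/w1.png",viewer.capture("wrist"))
i=viewer.camera_info("wrist")
for n,p in dict(pot=[*wor(-121,102),36],lip=[*wor(-39,112),40],lipL=[*wor(-39,155),40]).items(): print(n,proj("wrist",p,i))
import pickle;pickle.dump(i,open("w1.pkl","wb"))
E
```

```text
1.225 pos [549.4 248.3 177.5] loc [-121.   161.1] yaw -6.336416481777884 F [-0.3  0.2 -0.3] g 0.34978705872598403
pot [318.9 291.4]
lip [427.  282.1]
lipL [431.9 227.4]
```

View pics/w1.png

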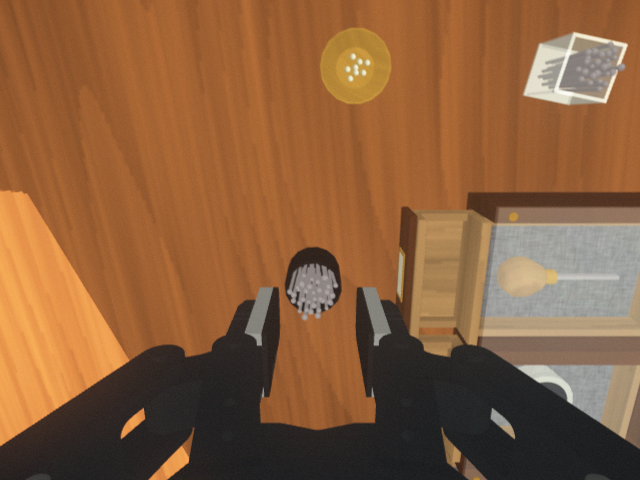

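```bash
python3 - <<'E'
from h import *
import pickle
i=pickle.load(open("w1.pkl","rb"))
f=lambda a,b,z:ray("top",150+(a+.5)/3.3-.5,150+(b+.5)/3.3-.5,z)
print("screw top",loc(f(200,277,58)),"wrist",loc(ray("wrist",513,216,58,i)))
print("dish top",loc(f(55,422,7)),"wrist",loc(ray("wrist",356,66,7,i)),"scene",loc(ray("scene",423.5,174.5,7)))
print("lip in wrist",loc(ray("wrist",420,270,40,i)),"front corner L",loc(ray("wrist",403,207,38,i)), "potrim", loc(ray("wrist",313.5,275,36,i)))
im=cv2.imread("pics/w1.png");c1=im[190:340,260:540]
s=cv2.imread("pics/scene0.png");c2=s[165:280,250:500]
cv2.imwrite("pics/c.png",np.vstack([cv2.resize(c1,(560,300)),cv2.resize(c2,(560,258),interpolation=cv2.INTER_CUBIC)]))
E
```

```text
screw top [ 10.7 168.4] wrist [  9.8 168.3]
dish top [-93.2 266.8] wrist [-95.  267.5] scene [-96.2 269. ]
lip in wrist [-45.1 121.8] front corner L [-60.6 169.6] potrim [-125.2  115.6]
```

View pics/c.png

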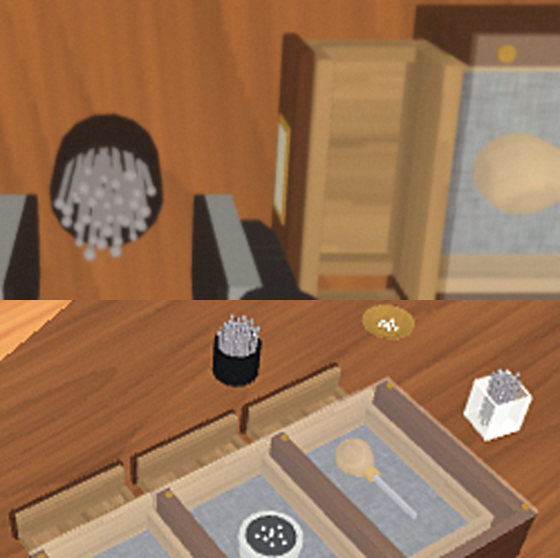

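The cameras agree: the screw and dish match within 2 mm, the pot is at case-local (-121,102), and the lip's inner face is at about (-39,112). I'll lower behind the pot.

Emit:
carry_out(
  targets=[
    {"x": -0.001,"y": 0.001,"z": -0.06,"ax": 0,"ay": 0,"az": 0,"hand": -0.3},
    {"x": -0.001,"y": 0.001,"z": -0.12,"ax": 0,"ay": 0,"az": 0,"hand": -0.3},
    {"x": -0.001,"y": 0.001,"z": -0.155,"ax": 0,"ay": 0,"az": 0,"hand": -0.3},
    {"x": -0.001,"y": 0.001,"z": -0.167,"ax": 0,"ay": 0,"az": 0,"hand": -0.3},
    {"x": -0.001,"y": 0.001,"z": -0.167,"ax": 0,"ay": 0,"az": 0,"hand": -0.3},
  ],
)

```text
time_s: 1.9
eef_pos: [546.8, 251.9, 12.5]
ee_rot: [0.473, 0.526, 0.473, -0.526]
force: [0.2, 0.3, 0.0]
grip_width: 0.354
```

```bash
python3 - <<'E'
from h import *
st(); cv2.imwrite("pics/w2.png",viewer.capture("wrist"))
E
```

```text
1.9 pos [546.8 251.9  12.5] loc [-124.   164.4] yaw -6.044985919742616 F [0.2 0.3 0. ] g 0.3541209835796619
```

View pics/w2.png

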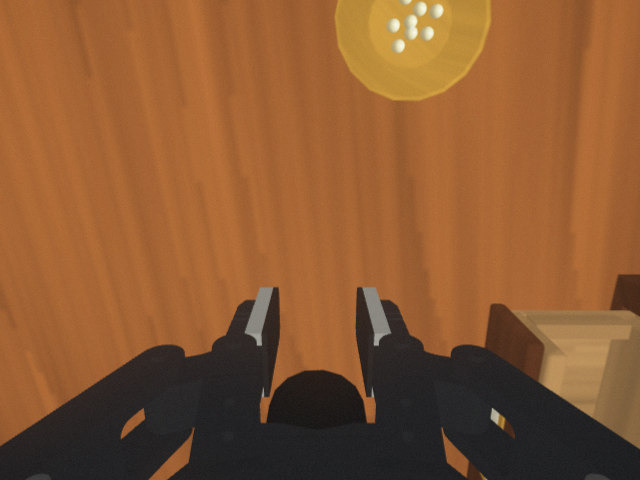

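The pot sits centred between the fingertips (u≈316). I'll push it along the case's -y.

Emit:
carry_out(
  targets=[
    {"x": -0.002,"y": -0.015,"z": 0,"ax": 0,"ay": 0,"az": 0,"hand": -0.3},
    {"x": -0.004,"y": -0.03,"z": 0,"ax": 0,"ay": 0,"az": 0,"hand": -0.3},
    {"x": -0.005,"y": -0.042,"z": 0,"ax": 0,"ay": 0,"az": 0,"hand": -0.3},
    {"x": -0.006,"y": -0.054,"z": 0,"ax": 0,"ay": 0,"az": 0,"hand": -0.3},
    {"x": -0.007,"y": -0.066,"z": 0,"ax": 0,"ay": 0,"az": 0,"hand": -0.3},
  ],
)

```text
time_s: 2.58
eef_pos: [540.0, 184.6, 12.2]
ee_rot: [0.473, 0.526, 0.473, -0.526]
force: [0.6, 2.3, 2.3]
grip_width: 0.35
```

Emit:
carry_out(
  targets=[
    {"x": -0.0015,"y": -0.014,"z": 0,"ax": 0,"ay": 0,"az": 0,"hand": -0.3},
    {"x": -0.003,"y": -0.028,"z": 0,"ax": 0,"ay": 0,"az": 0,"hand": -0.3},
    {"x": -0.0045,"y": -0.042,"z": 0,"ax": 0,"ay": 0,"az": 0,"hand": -0.3},
    {"x": -0.006,"y": -0.054,"z": 0,"ax": 0,"ay": 0,"az": 0,"hand": -0.3},
    {"x": -0.0065,"y": -0.06,"z": 0,"ax": 0,"ay": 0,"az": 0,"hand": -0.3},
  ],
)

```text
time_s: 3.2
eef_pos: [533.2, 124.5, 11.8]
ee_rot: [-0.472, -0.526, -0.473, 0.526]
force: [0.9, 1.6, 1.4]
grip_width: 0.351
```

```bash
python3 - <<'E'
from h import *
st(); im=viewer.capture("scene");cv2.imwrite("pics/s2.png",im[120:400,120:520])
E
```

```text
3.2 pos [533.2 124.5  11.8] loc [-123.3   36.3] yaw -6.133778497378068 F [0.9 1.6 1.4] g 0.3509487481170459
```

View pics/s2.png

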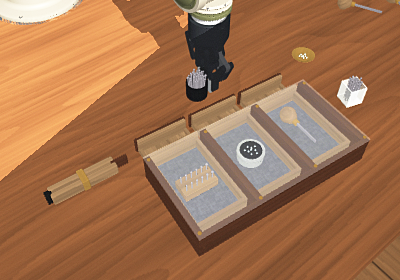

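Emit:
carry_out(
  targets=[
    {"x": 0.002,"y": 0.02,"z": 0,"ax": 0,"ay": 0,"az": 0,"hand": -0.3},
    {"x": 0.003,"y": 0.03,"z": 0.02,"ax": 0,"ay": 0,"az": 0,"hand": -0.3},
    {"x": 0.003,"y": 0.03,"z": 0.08,"ax": 0,"ay": 0,"az": 0,"hand": -0.3},
    {"x": 0.003,"y": 0.03,"z": 0.14,"ax": 0,"ay": 0,"az": 0,"hand": -1},
    {"x": 0.04,"y": 0.05,"z": 0.14,"ax": 0,"ay": 0,"az": 0.18,"hand": -1},
  ],
)

```text
time_s: 3.88
eef_pos: [574.9, 176.9, 158.0]
ee_rot: [0.521, 0.483, 0.517, -0.478]
force: [0.5, -0.4, -0.8]
grip_width: 0.003
```

Emit:
carry_out(
  targets=[
    {"x": 0.02,"y": 0.005,"z": 0,"ax": 0,"ay": 0,"az": 0.18,"hand": -1},
    {"x": 0.04,"y": 0.01,"z": 0,"ax": 0,"ay": 0,"az": 0.36,"hand": -1},
    {"x": 0.06,"y": 0.01,"z": 0,"ax": 0,"ay": 0,"az": 0.54,"hand": -1},
    {"x": 0.07,"y": 0.015,"z": 0,"ax": 0,"ay": 0,"az": 0.72,"hand": -1},
    {"x": 0.07,"y": 0.015,"z": 0,"ax": 0,"ay": 0,"az": 0.9,"hand": -1},
  ],
)

```text
time_s: 4.5
eef_pos: [643.4, 192.2, 151.1]
ee_rot: [0.676, 0.205, 0.677, -0.206]
force: [-0.3, -0.4, 0.0]
grip_width: -0.002
```

```bash
python3 - <<'E'
from h import *
s=st(); print(wor(-21,112)-s["eef_pos"][:2])
E
```

```text
4.5 pos [643.4 192.2 151.1] loc [-21.3 115.9] yaw 56.19482105418134 F [-0.3 -0.4  0. ] g -0.0024664107946767893
[-0.1 -3.9]
```

Turn the remaining 27.4° and go down to about z 60. Then I'll look.

Emit:
carry_out(
  targets=[
    {"x": 0,"y": -0.004,"z": -0.03,"ax": 0,"ay": 0,"az": 0.18,"hand": -1},
    {"x": 0,"y": -0.004,"z": -0.05,"ax": 0,"ay": 0,"az": 0.36,"hand": -1},
    {"x": 0,"y": -0.004,"z": -0.07,"ax": 0,"ay": 0,"az": 0.478,"hand": -1},
    {"x": 0,"y": -0.004,"z": -0.08,"ax": 0,"ay": 0,"az": 0.478,"hand": -1},
    {"x": 0,"y": -0.004,"z": -0.08,"ax": 0,"ay": 0,"az": 0.478,"hand": -1},
  ],
)

```text
time_s: 5.12
eef_pos: [643.0, 187.2, 71.4]
ee_rot: [0.705, 0.043, 0.706, -0.043]
force: [-0.2, -0.4, -0.1]
grip_width: 0.001
```

```bash
python3 - <<'E'
from h import *
s=st(); print(wor(-21,112)-s["eef_pos"][:2])
i=viewer.camera_info("wrist")
im=viewer.capture("wrist")
sc=viewer.capture("scene"); sc=cv2.resize(sc[150:290,240:480],None,fx=2.67,fy=2.67,interpolation=cv2.INTER_CUBIC)
cv2.imwrite("pics/w3.png",np.vstack([cv2.resize(im,(480,360))[120:],cv2.resize(sc,(480,280))]))
for p in([*wor(-39,112),40],[*wor(-3,112),48],[*wor(-52,112),38],[*wor(-123,10),36],s["eef_pos"]):print(proj("wrist",p,i),proj("scene",p))
E
```

```text
5.125 pos [643.  187.2  71.4] loc [-21.1 110.8] yaw 83.07276882634717 F [-0.2 -0.4 -0.1] g 0.0010849782647711199
[0.3 1.2]
[324.  239.5] [384.2 206.2]
[324.5 318.8] [396.3 214.5]
[323.9 210.8] [380.1 203. ]
[74.  42.1] [317.2 201.8]
[322.4 305.9] [391.4 200.2]
```

View pics/w3.png

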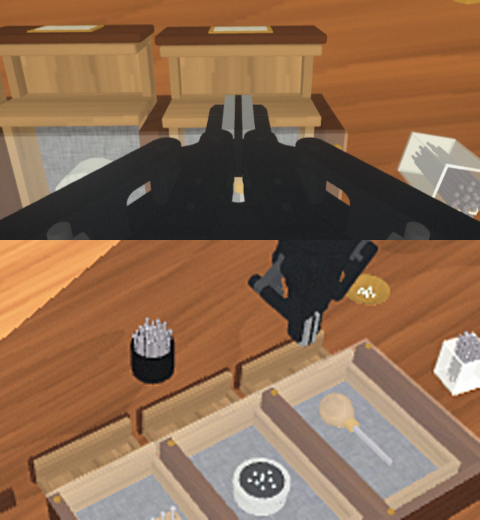

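The lip edge (row ~236) and wall top (~325) match predictions (239, 319), and the tip is over the well. Lowering into it.

Emit:
carry_out(
  targets=[
    {"x": 0,"y": 0.001,"z": -0.015,"ax": 0,"ay": 0,"az": 0.008,"hand": -1},
    {"x": 0,"y": 0.001,"z": -0.03,"ax": 0,"ay": 0,"az": 0.008,"hand": -1},
    {"x": 0,"y": 0.001,"z": -0.042,"ax": 0,"ay": 0,"az": 0.008,"hand": -1},
    {"x": 0,"y": 0.001,"z": -0.05,"ax": 0,"ay": 0,"az": 0.008,"hand": -1},
    {"x": 0,"y": 0.001,"z": -0.05,"ax": 0,"ay": 0,"az": 0.008,"hand": -1},
  ],
)

```text
time_s: 5.85
eef_pos: [643.1, 187.3, 21.2]
ee_rot: [0.706, 0.039, 0.706, -0.039]
force: [0.2, -0.5, 0.3]
grip_width: 0.003
```

Emit:
carry_out(
  targets=[
    {"x": -0.004,"y": 0.0004,"z": 0,"ax": 0,"ay": 0,"az": 0,"hand": -1},
    {"x": -0.008,"y": 0.0009,"z": 0,"ax": 0,"ay": 0,"az": 0,"hand": -1},
    {"x": -0.013,"y": 0.0014,"z": 0,"ax": 0,"ay": 0,"az": 0,"hand": -1},
    {"x": -0.02,"y": 0.0022,"z": 0,"ax": 0,"ay": 0,"az": 0,"hand": -1},
    {"x": -0.028,"y": 0.003,"z": 0,"ax": 0,"ay": 0,"az": 0,"hand": -1},
  ],
)

```text
time_s: 6.48
eef_pos: [615.3, 190.5, 22.4]
ee_rot: [0.706, 0.039, 0.706, -0.039]
force: [3.0, 1.4, 2.2]
grip_width: -0.001
```

Emit:
carry_out(
  targets=[
    {"x": -0.008,"y": 0.0009,"z": 0,"ax": 0,"ay": 0,"az": 0,"hand": -1},
    {"x": -0.016,"y": 0.0018,"z": 0,"ax": 0,"ay": 0,"az": 0,"hand": -1},
    {"x": -0.024,"y": 0.0027,"z": 0,"ax": 0,"ay": 0,"az": 0,"hand": -1},
    {"x": -0.032,"y": 0.0036,"z": 0,"ax": 0,"ay": 0,"az": 0,"hand": -1},
    {"x": -0.04,"y": 0.0045,"z": 0,"ax": 0,"ay": 0,"az": 0,"hand": -1},
  ],
)

```text
time_s: 7.1
eef_pos: [574.9, 194.9, 21.9]
ee_rot: [0.706, 0.039, 0.706, -0.039]
force: [2.1, -0.0, 2.1]
grip_width: -0.002
```

```bash
python3 - <<'E'
from h import *
s=st()
t=viewer.capture("top");c=viewer.capture("scene")
cv2.imwrite("pics/m.png",np.vstack([cv2.resize(t[150:330,150:390],(560,420)),cv2.resize(c[150:300,200:500],(560,180))]))
E
```

```text
7.1 pos [574.9 194.9  21.9] loc [-89.7 110.9] yaw 83.62489570320696 F [ 2.1 -0.   2.1] g -0.00219413286232249
```

View pics/m.png

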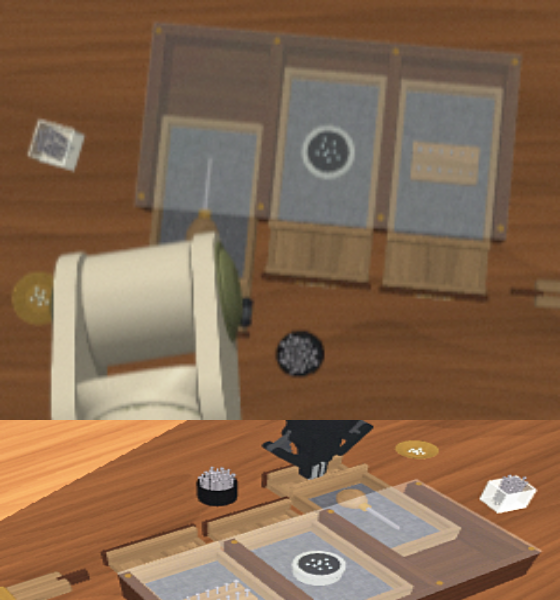

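The tray follows with the graver in it, and the pot clears by about 20 mm. Continuing to the stop.

Emit:
carry_out(
  targets=[
    {"x": -0.008,"y": 0.0009,"z": 0,"ax": 0,"ay": 0,"az": 0,"hand": -1},
    {"x": -0.016,"y": 0.0018,"z": 0,"ax": 0,"ay": 0,"az": 0,"hand": -1},
    {"x": -0.024,"y": 0.0027,"z": 0,"ax": 0,"ay": 0,"az": 0,"hand": -1},
    {"x": -0.032,"y": 0.0036,"z": 0,"ax": 0,"ay": 0,"az": 0,"hand": -1},
    {"x": -0.04,"y": 0.0045,"z": 0,"ax": 0,"ay": 0,"az": 0,"hand": -1},
  ],
)

```text
time_s: 7.82
eef_pos: [534.8, 199.4, 21.9]
ee_rot: [0.706, 0.039, 0.706, -0.039]
force: [2.3, -0.7, -1.8]
grip_width: -0.001
```

Emit:
carry_out(
  targets=[
    {"x": -0.006,"y": 0.0007,"z": 0,"ax": 0,"ay": 0,"az": 0,"hand": -1},
    {"x": -0.011,"y": 0.0012,"z": 0,"ax": 0,"ay": 0,"az": 0,"hand": -1},
    {"x": -0.015,"y": 0.0017,"z": 0,"ax": 0,"ay": 0,"az": 0,"hand": -1},
    {"x": -0.019,"y": 0.0021,"z": 0,"ax": 0,"ay": 0,"az": 0,"hand": -1},
  ],
)

```text
time_s: 8.32
eef_pos: [516.2, 201.5, 21.9]
ee_rot: [0.706, 0.039, 0.706, -0.039]
force: [2.0, -1.1, -1.8]
grip_width: -0.001
```

Local x is now about -148.5, still at the ~2 N drag. Feeling for the stop in small steps.

Emit:
carry_out(
  targets=[
    {"x": -0.003,"y": 0.0003,"z": 0,"ax": 0,"ay": 0,"az": 0,"hand": -1},
    {"x": -0.005,"y": 0.0006,"z": 0,"ax": 0,"ay": 0,"az": 0,"hand": -1},
    {"x": -0.007,"y": 0.0008,"z": 0,"ax": 0,"ay": 0,"az": 0,"hand": -1},
  ],
)

```text
time_s: 8.7
eef_pos: [510.1, 202.2, 22.0]
ee_rot: [0.707, 0.039, 0.705, -0.039]
force: [8.6, -1.2, -6.8]
grip_width: -0.001
```

Emit:
carry_out(
  targets=[
    {"x": -0.001,"y": 0.0001,"z": 0,"ax": 0,"ay": 0,"az": 0,"hand": -1},
    {"x": -0.002,"y": 0.0002,"z": 0,"ax": 0,"ay": 0,"az": 0,"hand": -1},
    {"x": -0.002,"y": 0.0002,"z": 0,"ax": 0,"ay": 0,"az": 0,"hand": -1},
  ],
)

```text
time_s: 9.07
eef_pos: [510.1, 202.2, 22.1]
ee_rot: [0.708, 0.04, 0.704, -0.039]
force: [14.2, -1.0, -11.3]
grip_width: 0.002
```

The position no longer changes and the force rises, so that is the stop. Backing off the lip and lifting straight out.

Emit:
carry_out(
  targets=[
    {"x": 0.004,"y": -0.0004,"z": 0,"ax": 0,"ay": 0,"az": 0,"hand": -1},
    {"x": 0.008,"y": -0.0009,"z": 0,"ax": 0,"ay": 0,"az": 0,"hand": -1},
    {"x": 0.008,"y": -0.0009,"z": 0.0,"ax": 0,"ay": 0,"az": 0,"hand": -1},
  ],
)

```text
time_s: 9.45
eef_pos: [515.3, 201.6, 21.9]
ee_rot: [0.706, 0.039, 0.706, -0.039]
force: [0.4, -0.6, 0.0]
grip_width: 0.001
```

Emit:
carry_out(
  targets=[
    {"x": 0,"y": 0,"z": 0.02,"ax": 0,"ay": 0,"az": 0,"hand": -1},
    {"x": 0,"y": 0,"z": 0.05,"ax": 0,"ay": 0,"az": 0,"hand": -1},
    {"x": 0,"y": 0,"z": 0.11,"ax": 0,"ay": 0,"az": 0,"hand": -1},
    {"x": -0.05,"y": 0.03,"z": 0.16,"ax": 0,"ay": 0,"az": 0,"hand": -1},
    {"x": -0.1,"y": 0.06,"z": 0.2,"ax": 0,"ay": 0,"az": 0,"hand": -1},
  ],
)

```text
time_s: 10.07
eef_pos: [429.8, 252.6, 210.3]
ee_rot: [0.706, 0.04, 0.706, -0.04]
force: [0.1, 0.7, -0.1]
grip_width: 0.0
```

Emit:
carry_out(
  targets=[
    {"x": -0.05,"y": 0.04,"z": 0,"ax": 0,"ay": 0,"az": 0,"hand": -1},
    {"x": -0.1,"y": 0.08,"z": 0,"ax": 0,"ay": 0,"az": 0,"hand": -1},
    {"x": -0.12,"y": 0.12,"z": 0,"ax": 0,"ay": 0,"az": 0,"hand": -1},
    {"x": -0.12,"y": 0.12,"z": 0,"ax": 0,"ay": 0,"az": 0,"hand": -1},
  ],
)

```text
time_s: 10.58
eef_pos: [309.1, 373.9, 208.9]
ee_rot: [0.706, 0.038, 0.706, -0.038]
force: [-0.2, 0.1, -0.5]
grip_width: 0.001
```

```bash
python3 - <<'E'
from h import *
s=st()
t=viewer.capture("top");c=viewer.capture("scene")
cv2.imwrite("pics/e.png",np.vstack([cv2.resize(t[150:330,150:390],(480,360)),cv2.resize(c[140:310,200:500],(480,240))]))
for p in([*wor(-169,112),40],[*wor(-166,112),40]):print(proj("top",p))
E
```

```text
10.575 pos [309.1 373.9 208.9] loc [-373.8  259.1] yaw 83.87254835607227 F [-0.2  0.1 -0.5] g 0.0005666846815383816
[228.7 318.4]
[228.9 317. ]
```

View pics/e.png

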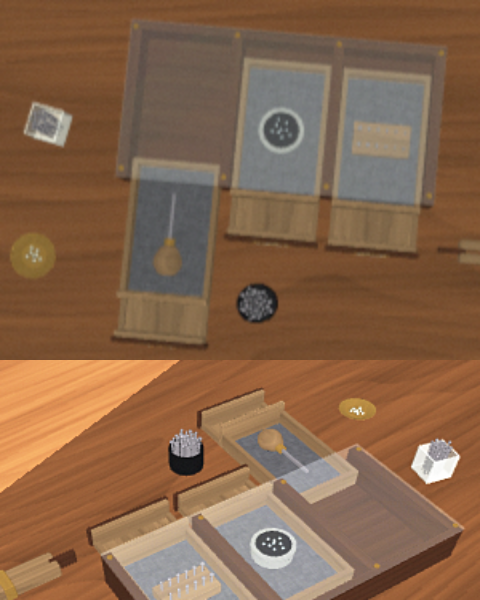

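The left tray is out (lip at row ~317, predicted for 130 mm), with the graver in it. The pot stands upright and clear, and everything else is where it was.

```bash
python3 -c "
from rig import finish_job
print(finish_job())"
```

```text
the job is handed in; nothing more can be done
None
```

I drew the left tray, which holds the graver, out to its stop. First I slid the bur pot about 90 mm along the bench with the two fingertips cradling it. It stayed upright, was never lifted, and now stands in front of the middle tray.

To draw the tray I lowered the closed fingertips into its well, hooked them behind the lip and pulled.

**At the stop:** the drag held at about 2 N, then rose to 14 N with no further movement. I backed off the lip, lifted straight out and moved the arm away.

**Last pictures:**
- The left tray's lip sits at image row 317, where 130 mm of travel puts it.
- The graver is lying in the tray.
- The pot is upright, about 20 mm clear of the tray.
- The other two trays, the cup, the dish and the clamp look unmoved. I judged this by eye and did not measure it.

**Disagreements:** early position estimates for the pot differed by up to about 12 mm between cameras. The close wrist view just before the push showed the pot centred between the fingertips. An early wrist reading of the lip was also off, because I had misjudged which edge I was looking at. A closer crop put it near the top view's position. No check failed at the end, and the whole run took about 10.7 s of robot time.

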